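# Catch the counterweights from the gravity feeder

### The job

Bring the grey catch tray under the lip of the feeder's chute and push its far end against the push bar, so that the gate opens, and hold it there until all three counterweights have slid off the chute into the tray. Then pull the tray away and leave it, with the three weights in it, standing wholly on the black rubber mat. Let no weight fall beside the tray, and leave the other things on the bench where they are.

Things in the scene. Friction and masses are not known exactly. Their poses are not given: they have to be found in the camera images.
- tray_mid (a point): Centre of the grey plastic catch tray, an open box 220 x 130 mm, 60 mm high, walls 5 mm, 0.25 to 0.5 kg; the point is 30 mm above its underside. x = along its length from the tab end to the plain far end (which goes under the chute), y across, z up. Starts on the bench beside the feeder, tab end roughly towards the robot; it slides on the bench.
- tray_tab (a point): Grip tab of the tray: upright plate 10 mm thick (along tray x), 70 mm wide (y), in the tab-end wall, its top 105 mm above the bench (45 mm above the rim). The point is mid thickness and width, 83 mm above the underside, 105 mm from tray_mid along -x. Same axes as tray_mid.
- tray_foot1 (a point): Outer lower corner of the tray's 220 x 130 mm outline, at the underside: plain far end, +y side.
- tray_foot2 (a point): Outer lower corner of the tray's 220 x 130 mm outline, at the underside: plain far end, -y side.
- tray_foot3 (a point): Outer lower corner of the tray's 220 x 130 mm outline, at the underside: tab end, +y side.
- tray_foot4 (a point): Outer lower corner of the tray's 220 x 130 mm outline, at the underside: tab end, -y side.
- chute_lip (a point): Middle of the chute's lower edge, 140 mm above the bench. Steel chute, 44 mm wide, 205 mm long, open on top, rising at 32 degrees along +x of this frame (away from the robot); y across, z up. Fixed. Its stand begins 105 mm beyond the lip; the space under the lip is open from the front and both sides, apart from the lever. Weights land up to 120 mm in front of the lip (-x).
- push_bar (a point): Middle of the black rubber push bar, 16 mm thick and 80 mm wide across the chute, hanging under the chute 50 mm above the bench and, at rest, 50 mm beyond the lip (+x of chute_lip). Pushed along +x of chute_lip by about 31 mm, to its stop, it lowers the gate.
- feed_lever (a joint): Angle of the sprung lever that carries the push bar below and the gate plate at the lip: 0 = gate up (closed), 0.40 rad = gate fully down, lever at its stop (bar pushed in 31 mm). The weights get past the gate somewhere from 0.15 to 0.3 rad. The bar pushes back with about 2 N at first and 4 N at the stop, the tray rubs on the bench as well; let go, the gate springs up again.
- weight1_mid (a point): Centre of counterweight 1 of 3 (1 nearest the lip): a turned aluminium cylinder with round (hemispherical) ends and two dark grooves, 60 mm long, 34 mm across, about 0.1 kg, waiting lengthwise in the chute behind the gate. x = its axis.
- weight2_mid (a point): Centre of counterweight 2 of 3 (1 nearest the lip): a turned aluminium cylinder with round (hemispherical) ends and two dark grooves, 60 mm long, 34 mm across, about 0.1 kg, waiting lengthwise in the chute behind the gate. x = its axis.
- weight3_mid (a point): Centre of counterweight 3 of 3 (1 nearest the lip): a turned aluminium cylinder with round (hemispherical) ends and two dark grooves, 60 mm long, 34 mm across, about 0.1 kg, waiting lengthwise in the chute behind the gate. x = its axis.
- mat: Thin black rubber mat, 270 mm (x) by 170 mm (y), flush with the bench so that the tray slides on to it; origin at its centre. On the other side of the feeder from the tray at the start.
- pinch_wheel: bystander: black rubber wheel 56 mm across on a 90 mm steel strip, lying; origin under the wheel
- feed_shaft: bystander: 200 mm steel shaft with blue rollers on two black feet, 45 mm high
- screwdriver: bystander: screwdriver 180 mm long, lying
- offcut: bystander: aluminium profile offcut 140 x 30 x 30 mm, lying
- pen_stand: bystander: round steel foot 70 mm across with an upright brass pen, 160 mm high
- parts_bin: bystander: small black open bin without a tab, 110 x 85 x 50 mm, not the catch tray
There are look-alikes about, which are no part of the job. What is shaped like the part that bears weight3_mid but orange, red or yellow is not meant.

How it is judged:
On the way, in this order (a step that is already met when the one before it is completed fails the run):
1. the tray's far end, under the chute, has begun to push the push bar in (value of joint feed_lever above 0.12 rad and x of push_bar in the frame of tray_mid between 0.105 and 0.13 m and y of push_bar in the frame of tray_mid between -0.06 and 0.06 m), for 0.05 s.
2. all three weights are in the tray while it still holds the push bar in (x of weight1_mid in the frame of tray_mid between -0.105 and 0.105 m and y of weight1_mid in the frame of tray_mid between -0.062 and 0.062 m and z of weight1_mid in the frame of tray_mid between -0.03 and 0.04 m and x of weight2_mid in the frame of tray_mid between -0.105 and 0.105 m and y of weight2_mid in the frame of tray_mid between -0.062 and 0.062 m and z of weight2_mid in the frame of tray_mid between -0.03 and 0.04 m and x of weight3_mid in the frame of tray_mid between -0.105 and 0.105 m and y of weight3_mid in the frame of tray_mid between -0.062 and 0.062 m and z of weight3_mid in the frame of tray_mid between -0.03 and 0.04 m and value of joint feed_lever above 0.15 rad), for 0.1 s.
At the end, for the whole second after the job is handed in: All three weights lie inside the tray; the tray stands level on the bench with its whole outline on the rubber mat (3 mm grace); the push bar is free again and the gate up; the bystanders are within 30 mm of where they were (x of weight1_mid in the frame of tray_mid between -0.105 and 0.105 m and y of weight1_mid in the frame of tray_mid between -0.062 and 0.062 m and z of weight1_mid in the frame of tray_mid between -0.03 and 0.04 m and x of weight2_mid in the frame of tray_mid between -0.105 and 0.105 m and y of weight2_mid in the frame of tray_mid between -0.062 and 0.062 m and z of weight2_mid in the frame of tray_mid between -0.03 and 0.04 m and x of weight3_mid in the frame of tray_mid between -0.105 and 0.105 m and y of weight3_mid in the frame of tray_mid between -0.062 and 0.062 m and z of weight3_mid in the frame of tray_mid between -0.03 and 0.04 m and x of tray_foot1 in the frame of mat between -0.138 and 0.138 m and y of tray_foot1 in the frame of mat between -0.088 and 0.088 m and x of tray_foot2 in the frame of mat between -0.138 and 0.138 m and y of tray_foot2 in the frame of mat between -0.088 and 0.088 m and x of tray_foot3 in the frame of mat between -0.138 and 0.138 m and y of tray_foot3 in the frame of mat between -0.088 and 0.088 m and x of tray_foot4 in the frame of mat between -0.138 and 0.138 m and y of tray_foot4 in the frame of mat between -0.088 and 0.088 m and angle between tray_mid's own z axis and vertical below 0.06 rad and height (world z) of tray_mid below 0.036 m and value of joint feed_lever below 0.06 rad); the robot touches nothing.
It fails at once if a weight came down beside the tray ((height (world z) of weight1_mid below 0.045 m and not (x of weight1_mid in the frame of tray_mid between -0.105 and 0.105 m and y of weight1_mid in the frame of tray_mid between -0.062 and 0.062 m)) or (height (world z) of weight2_mid below 0.045 m and not (x of weight2_mid in the frame of tray_mid between -0.105 and 0.105 m and y of weight2_mid in the frame of tray_mid between -0.062 and 0.062 m)) or (height (world z) of weight3_mid below 0.045 m and not (x of weight3_mid in the frame of tray_mid between -0.105 and 0.105 m and y of weight3_mid in the frame of tray_mid between -0.062 and 0.062 m))).
It fails at once if a bystander was moved by more than 30 mm (distance of any of pinch_wheel, feed_shaft, screwdriver, offcut, pen_stand, parts_bin from where it was at the start of the episode above 0.03 m).
It also fails if it takes over 58 s, if anything falls off the work surface, if the arm or the gripper's body presses on something with over 40 N, if the wrist force passes 120 N, or if a joint passes its speed limit or range.

### The arm

A 6-joint arm with a two-finger parallel gripper is mounted at the origin on the work surface. World frame = base frame: x ahead of the robot, y to its left, z up, the work surface at z = 0. Lengths are in m, angles in rad, forces in N, time in s.
With the tool pointing down it reaches from about 0.3 to 0.85 m from the base axis. Payload 4.2 kg.
Tool frame: the origin (TCP) lies at the centre of the arm's flange, where the gripper is bolted on; the fingertips stand 191 mm ahead of it and the grasp point (between the pads) lies 172 mm ahead of it; z points along the fingers, y is the direction in which the jaws open and shut (so a half turn about z gives the same grasp; the last joint's range is limited). The gripper opens to 91 mm and grips with 3 to 60 N. Pads are 32 mm wide; open, the fingers measure 118 mm over their backs; the gripper's body (76 mm by 178 mm) begins 60 mm behind the grasp point.
Start: joints at [1.08, 0.32, 1.565, -0, 1.257, -0.02], TCP at [0.261, 0.512, 0.405] pointing down, gripper open.
Joint ranges: [-3.11, 3.11], [-0.84, 2.01], [0.21, 2.61], [-1.34, 4.49], [0.05, 2.63], [-2.56, 2.56]. Speed limits (rad/s): [2.57, 2.57, 3.14, 3.14, 3.14, 3.14].

### API

Orientations are given as a rotation vector (axis times angle).
In Python, from workcell import manip gives the robot as it stands.
- The arm moves only by the tool drive_tool, never from a script. Its argument "steps" is a list of rows, each a list of 6 numbers: the shift along the tool's x, y, z in cm, then the turn, a rotation vector about the tool's x, y, z in units of 5 degrees (1.0 is 5 degrees). In form: [[dx, dy, dz, rx, ry, rz], ...]. A call has 1 to 20 rows; each row is the pose to reach, as a shift and turn from the pose commanded when the call began, along the tool's axes at that moment; what a row does not reach only later rows make up. A row lasts 1/8 s, in which the tool goes at most 62.5 mm and 10.7 degrees, less where a joint would pass 70% of its speed; a pose out of reach is approached as far as the arm can. A call with a gripper value outside its range is refused whole. "gripper" is the finger opening in cm, from 0 to 9.12, set as the call begins (left out, the last holds). The fingers move at their own pace and stop on an object; "grip_force" is the grip in N (left out, the last holds). Time passes only in rows, so rows that repeat a pose let the fingers close. It gives the time, the measured TCP pose, the force and the opening at its end, in the units of the state.
- manip.read_state(): the state, without advancing time (a new reading comes with each control period).
- manip.grab_frame(name): name is "scene" or "side" or "wrist"; returns a dict with "pixels" (420x560x3 uint8, red, green, blue), "depth" (420x560 float32, m along the optical axis (not along the pixel's ray), 0 where there is no reading), "fov_y" (degrees; the focal length in pixels is half the picture's height over the tangent of half this angle, whatever the lens; pixels are square), "cx", "cy" (the principal point, pixels), "xyz" and "rotation" of the camera in the world. Camera axes: x right, y up, looking along -z (the intrinsics and any distortion apply to the point x, -y, -z); pixel columns grow to the right and rows downward; lengths in m; the calibration is good to about 2 mm. A picture is of the moment at which its call begins.
- manip.sign_off(): hands the job in, once; it reports no verdict.
The state is a dict: "clock": time; "joint_positions": joint angles; "joint_velocities": joint speeds; "joint_torque": joint torques, N m; "ee_pos": TCP position; "tool_rot": TCP orientation; "ft_force": force on the tool from outside, world axes, zero at the start; "torque": the same for the moment, N m; "gripper_width": opening from 0.0 (shut) to 1.0 (fully open).
Only numpy, scipy, OpenCV 4.12 (cv2) and the standard library are available. Lean on these libraries where they do the work, as an engineer would, in place of code of your own. Each camera call takes 0.05 s, during which the arm holds its last target.

## Working session

There is one attempt and no reset: what is moved stays moved. The work goes in short steps, Python scripts to look and compute and a tool call to move; the robot and the scene stay as the last step left them, time stands still between calls to the robot, and variables do not carry over. Pictures are saved under pics/ and viewed, and the job is handed in when it is done.

Besides the shell and the picture viewer there is one more tool, called after ">>>" by a JSON object that holds its "fn" and its "kwargs". drive_tool: Moves the arm, as the interface text tells. Its arguments: {"type":"object","properties":{"steps":{"type":"array","items":{"type":"array","items":{"type":"number"}}},"gripper":{"type":"number"},"grip_force":{"type":"number"}},"required":["steps"]}

```bash
mkdir -p pics
cat > h.py <<'E'
import numpy as np, cv2
from workcell import manip
from scipy.spatial.transform import Rotation as R
def grab(n,save=None):
    f=manip.grab_frame(n)
    if save: cv2.imwrite('pics/'+save+'.png',cv2.cvtColor(f['pixels'],cv2.COLOR_RGB2BGR))
    return f
def rot(f):
    r=np.array(f['rotation'],float)
    return r if r.shape==(3,3) else R.from_rotvec(r).as_matrix() if r.size==3 else R.from_quat(r).as_matrix()
def cloud(f):
    d=f['depth'];h,w=d.shape;F=h/2/np.tan(np.radians(f['fov_y'])/2)
    u,v=np.meshgrid(np.arange(w),np.arange(h))
    P=np.stack([(u-f['cx'])/F*d,-(v-f['cy'])/F*d,-d],-1)
    W=P@rot(f).T+np.array(f['xyz']); W[d==0]=np.nan
    return W
E
python3 - <<'E'
from h import *
import pickle
print(manip.read_state())
for n in ['scene','side','wrist']:
    f=grab(n,n+'0'); pickle.dump(f,open(n+'0.pkl','wb'))
    print(n,{k:v for k,v in f.items() if k not in('pixels','depth')})
E
ls
```

```text
{'clock': 0.0, 'joint_positions': array([ 1.07997937e+00,  3.20311167e-01,  1.56567177e+00, -3.76311718e-05,
        1.25735412e+00, -2.00046404e-02]), 'joint_velocities': array([-0.00071177,  0.00083179,  0.00091865,  0.00020661, -0.00114821,
        0.00075719]), 'joint_torque': array([-7.95723536e-04, -4.12443995e+01, -2.31967360e+01,  7.25020515e-02,
        4.54485684e-02, -1.06193897e-04]), 'ee_pos': array([0.26075857, 0.51229893, 0.40391172]), 'tool_rot': array([-7.32625925e-01, -3.05455483e+00,  2.66506727e-03]), 'ft_force': array([ 0.38972138, -0.00831891,  0.45400131]), 'torque': array([ 0.04612682, -0.05064518, -0.02644722]), 'gripper_width': 0.9991088535030985}
scene {'fov_y': 46.761273627212596, 'cx': 280.69860807775336, 'cy': 212.98718596668184, 'xyz': array([1.26736002, 0.55081074, 1.09266592]), 'rotation': array([0.37442209, 0.81401415, 2.14357186])}
side {'fov_y': 47.62880617159199, 'cx': 284.06319535634884, 'cy': 213.73640622896463, 'xyz': array([ 0.15871981, -0.74570273,  1.12195713]), 'rotation': array([ 0.70408885, -0.19674997, -0.50069536])}
wrist {'fov_y': 59.90151876272911, 'cx': 279.1333937824281, 'cy': 214.33149550047438, 'xyz': array([0.19347075, 0.54757558, 0.38400334]), 'rotation': array([-0.24366057, -0.14730466,  1.09252885])}
h.py
pics
scene0.pkl
side0.pkl
wrist0.pkl
```

View pics/scene0.png

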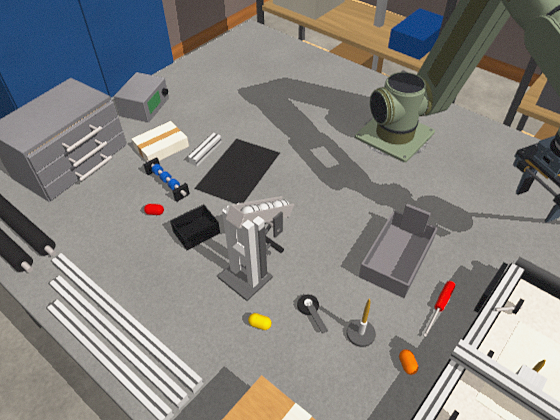

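View pics/side0.png

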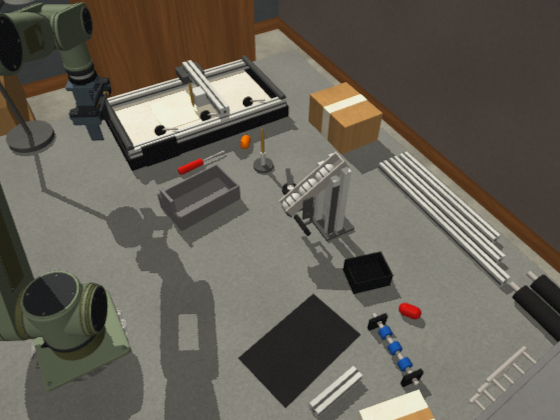

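View pics/wrist0.png

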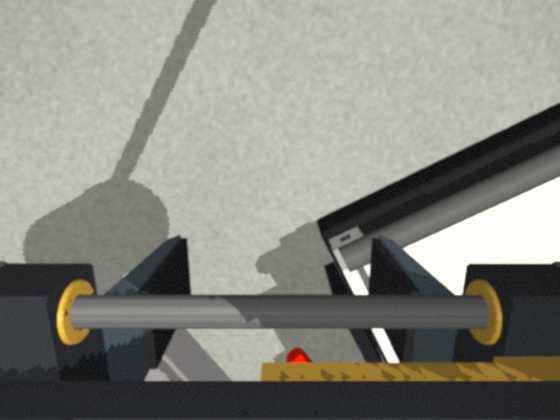

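Candidates for the tray are the grey open box with an upright tab at scene (400,250), the black tabless bin at (195,227), and the large white-bottomed box at (510,350). I choose (400,250). The weights are the aluminium ones in the chute at (265,208). The red (153,209), yellow (260,321) and orange (408,360) ones are decoys. The mat is at (240,170).

Run:
```python
from h import *
import pickle
fs={n:pickle.load(open(n+'0.pkl','rb')) for n in('scene','side')}
# top-down map: x 0.2..1.0 up, y .5..-.5 ; 2mm px
S=500
img=np.zeros((450,600,3),np.uint8);hm=np.full((450,600),-1.)
for n,f in fs.items():
    W=cloud(f).reshape(-1,3);C=f['pixels'].reshape(-1,3)
    ok=np.isfinite(W[:,0])&(W[:,2]<.4);W=W[ok];C=C[ok]
    r=((1.0-W[:,0])*S).astype(int);c=((.6-W[:,1])*S).astype(int)
    k=(r>=0)&(r<450)&(c>=0)&(c<600)
    for i in np.argsort(W[:,2]):
        if k[i] and W[i,2]>=hm[r[i],c[i]]-.002: hm[r[i],c[i]]=W[i,2];img[r[i],c[i]]=C[i][::-1]
hv=cv2.applyColorMap(np.clip(hm/.2*255,0,255).astype(np.uint8),cv2.COLORMAP_JET)
cv2.imwrite('pics/top.png',img);cv2.imwrite('pics/toph.png',hv)
f=fs['scene']['pixels'][180:320,190:460,::-1]
cv2.imwrite('pics/crop.png',cv2.resize(f,None,fx=2.9,fy=2.9,interpolation=cv2.INTER_CUBIC))
f=fs['side']['pixels'][130:260,150:370,::-1]
cv2.imwrite('pics/crop2.png',cv2.resize(f,None,fx=3.5,fy=3.5,interpolation=cv2.INTER_CUBIC))
```

```text
(no output)
```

View pics/top.png

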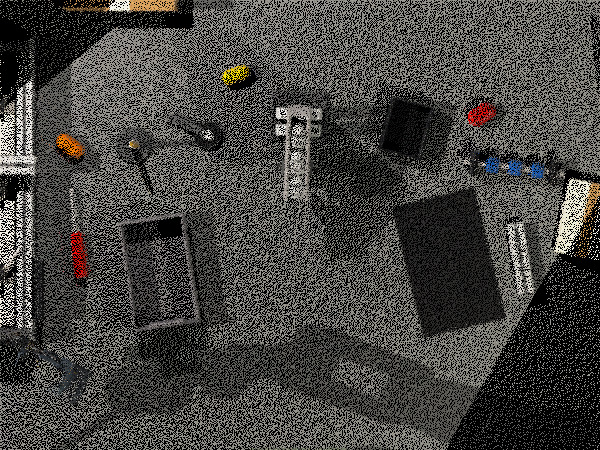

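View pics/toph.png

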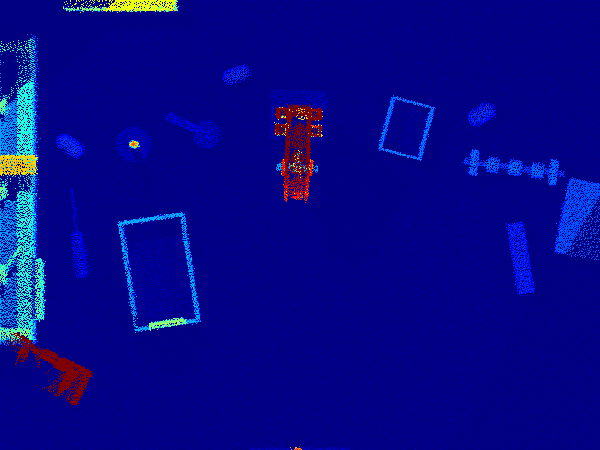

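View pics/crop.png

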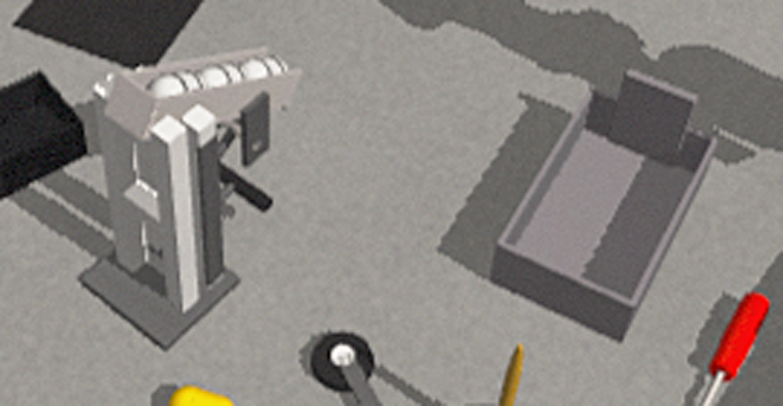

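View pics/crop2.png

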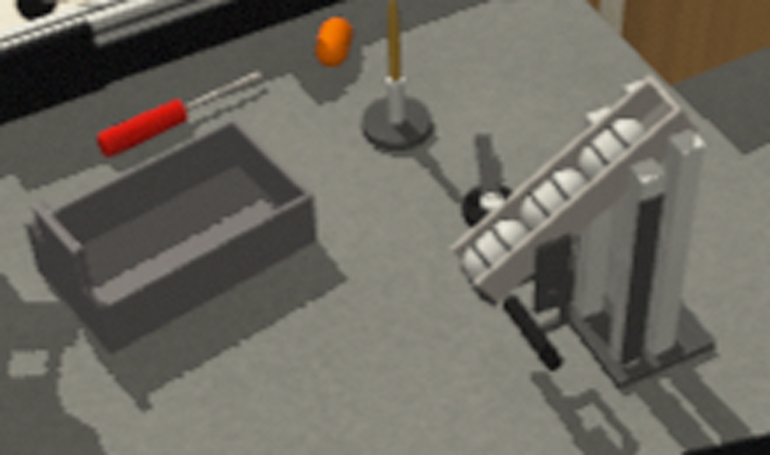

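The top-down map and crops show the grey tray with its tab at top map (167,325), the chute with three aluminium weights at (297,170), its lip at about (297,198), and the mat at (450,262). The choice of tray is confirmed. Next I fit the poses.

```bash
cat > fit.py <<'E'
from h import *
def rect(P,name):
    (c,s,a)=cv2.minAreaRect(P.astype(np.float32)); print(name,'n',len(P),'c',np.round(c,4),'size',np.round(s,4),'ang',round(a,2)); return c,s,a
def box(W,x0,x1,y0,y1,z0,z1):
    return W[(W[:,0]>x0)&(W[:,0]<x1)&(W[:,1]>y0)&(W[:,1]<y1)&(W[:,2]>z0)&(W[:,2]<z1)]
E
python3 - <<'E'
from fit import *
import pickle
fs={n:pickle.load(open(n+'0.pkl','rb')) for n in('scene','side')}
for n,f in fs.items():
    W=cloud(f).reshape(-1,3);C=f['pixels'].reshape(-1,3).astype(int)
    ok=np.isfinite(W[:,0]);W=W[ok];C=C[ok]
    print('==',n)
    g=box(W,.3,.8,-.1,.1,-.02,.02);print('bench z',np.median(g[:,2]))
    T=box(W,.33,.6,.18,.38,.056,.066);rect(T[:,:2],'tray rim')
    T=box(W,.33,.6,.18,.38,.075,.112);rect(T[:,:2],'tab');print(T[:,2].max())
    m=(C.max(1)<50)&(abs(W[:,2])<.006)&(W[:,0]>.28)&(W[:,0]<.68)&(W[:,1]<-.15)&(W[:,1]>-.45)
    M=np.zeros((800,800),np.uint8);M[((W[m,0])*1000).astype(int),((W[m,1]+.6)*1000).astype(int)]=255
    M=cv2.morphologyEx(cv2.morphologyEx(M,cv2.MORPH_CLOSE,np.ones((7,7))),cv2.MORPH_OPEN,np.ones((9,9)))
    nl,L,st,_=cv2.connectedComponentsWithStats(M);k=1+np.argmax(st[1:,4]);q=np.argwhere(L==k)/1000.-[0,.6]
    rect(q,'mat')
    H=box(W,.55,.82,-.07,.09,.125,.30)
    print('chute hi pts',len(H),H.min(0),H.max(0))
    B=box(W,.55,.75,-.07,.09,.03,.07);print('bar-ish',len(B));
    b=(C.max(1)<60)&(W[:,0]>.55)&(W[:,0]<.76)&(abs(W[:,1])<.09)&(W[:,2]>.03)&(W[:,2]<.1)
    if b.sum()>5: rect(W[b][:,:2],'bar');print(W[b][:,2].min(),W[b][:,2].max(), np.round(W[b].mean(0),4))
    # chute profile: mid wrt y, per x slices, top wall
    for x in np.arange(.59,.8,.02):
        s=H[abs(H[:,0]-x)<.01]
        if len(s)>5:
            print(round(x,3),'y',np.round(np.percentile(s[:,1],[2,98]),4),'z',np.round(np.percentile(s[:,2],[2,50,98]),3))
E
```

```text
== scene
bench z 0.0022585728338169186
tray rim n 518 c [0.4549 0.2823] size [0.2255 0.1305] ang 8.7
tab n 272 c [0.3528 0.2667] size [0.0153 0.0701] ang 9.7
0.11182178519401453Traceback (most recent call last):
  File "<stdin>", line 14, in <module>
    return _wrapfunc(a, 'argmax', axis=axis, out=out, **kwds)
    return bound(*args, **kwds)
ValueError: attempt to get argmax of an empty sequence
```

Run:
```python
from fit import *
import pickle
fs={n:pickle.load(open(n+'0.pkl','rb')) for n in('scene','side')}
for n,f in fs.items():
    W=cloud(f).reshape(-1,3);C=f['pixels'].reshape(-1,3).astype(int)
    ok=np.isfinite(W[:,0]);W=W[ok];C=C[ok]
    print('==',n)
    g=box(W,.3,.8,-.1,.1,-.02,.02);print('bench z',np.median(g[:,2]))
    T=box(W,.33,.6,.18,.38,.056,.066);rect(T[:,:2],'tray rim')
    T=box(W,.33,.6,.18,.38,.075,.112);rect(T[:,:2],'tab');print(T[:,2].max())
    m=(C.max(1)<60)&(abs(W[:,2])<.012)&(W[:,0]>.28)&(W[:,0]<.68)&(W[:,1]<-.15)&(W[:,1]>-.45)
    M=np.zeros((800,800),np.uint8);M[((W[m,0])*1000).astype(int),((W[m,1]+.6)*1000).astype(int)]=255
    M=cv2.morphologyEx(cv2.morphologyEx(M,cv2.MORPH_CLOSE,np.ones((9,9))),cv2.MORPH_OPEN,np.ones((9,9)))
    nl,L,st,_=cv2.connectedComponentsWithStats(M);k=1+np.argmax(st[1:,4]);q=np.argwhere(L==k)/1000.-[0,.6]
    rect(q,'mat')
    H=box(W,.55,.82,-.07,.09,.125,.30)
    print('chute hi pts',len(H),H.min(0),H.max(0))
    b=(C.max(1)<60)&(W[:,0]>.55)&(W[:,0]<.76)&(abs(W[:,1])<.09)&(W[:,2]>.03)&(W[:,2]<.1)
    if b.sum()>5: rect(W[b][:,:2],'bar');print(W[b][:,2].min(),W[b][:,2].max(), np.round(W[b].mean(0),4))
    for x in np.arange(.59,.8,.02):
        s=H[abs(H[:,0]-x)<.01]
        if len(s)>5:
            print(round(x,3),'y',np.round(np.percentile(s[:,1],[2,98]),4),'z',np.round(np.percentile(s[:,2],[2,50,98]),3))
```

```text
== scene
bench z 0.0022585728338169186
tray rim n 518 c [0.4549 0.2823] size [0.2255 0.1305] ang 8.7
tab n 272 c [0.3528 0.2667] size [0.0153 0.0701] ang 9.7
0.11182178519401453
mat n 41979 c [ 0.4736 -0.296 ] size [0.2681 0.1692] ang 13.52
chute hi pts 2757 [ 0.59576306 -0.04231502  0.12506566] [0.79089465 0.04916626 0.28095856]
bar n 93 c [0.6913 0.036 ] size [0.1076 0.0519] ang 34.7
0.04405821569078472 0.09344002003836194 [0.6679 0.0212 0.0573]
0.61 y [-0.0127  0.0316] z [0.139 0.174 0.184]
0.63 y [-0.0134  0.0312] z [0.148 0.184 0.195]
0.65 y [-0.014   0.0361] z [0.13  0.188 0.208]
0.67 y [-0.0132  0.0355] z [0.128 0.18  0.22 ]
0.69 y [-0.0148  0.0336] z [0.173 0.22  0.231]
0.71 y [-0.0161  0.0286] z [0.197 0.234 0.246]
0.73 y [-0.0167  0.0484] z [0.133 0.237 0.257]
0.75 y [-0.032   0.0482] z [0.128 0.209 0.265]
0.77 y [-0.039   0.0462] z [0.129 0.209 0.276]
0.79 y [-0.0369  0.0452] z [0.127 0.217 0.263]
== side
bench z 6.875628804670075e-05
tray rim n 364 c [0.4565 0.2817] size [0.222  0.1369] ang 8.62
tab n 131 c [0.3529 0.2644] size [0.0119 0.0761] ang 9.03
0.11127854664008408
mat n 44158 c [ 0.4745 -0.299 ] size [0.2688 0.1697] ang 13.75
chute hi pts 2412 [ 0.5988519  -0.04464302  0.12502999] [0.79067108 0.04642558 0.27686673]
bar n 207 c [ 0.6836 -0.018 ] size [0.0623 0.1208] ang 45.5
0.030570265430634347 0.09837753032668473 [ 0.6947 -0.0149  0.0595]
0.61 y [-0.0157  0.0282] z [0.13  0.169 0.183]
0.63 y [-0.0174  0.0268] z [0.145 0.182 0.192]
0.65 y [-0.0238  0.0264] z [0.128 0.186 0.206]
0.67 y [-0.0247  0.0263] z [0.128 0.2   0.218]
0.69 y [-0.0195  0.0264] z [0.18  0.218 0.23 ]
0.71 y [-0.0201  0.0244] z [0.195 0.229 0.244]
0.73 y [-0.0417  0.0366] z [0.129 0.222 0.255]
0.75 y [-0.0424  0.0321] z [0.131 0.237 0.264]
0.77 y [-0.0432  0.0367] z [0.127 0.229 0.274]
0.79 y [-0.042  0.024] z [0.134 0.242 0.256]
```

Run:
```python
from fit import *
import pickle
fs={n:pickle.load(open(n+'0.pkl','rb')) for n in('scene','side')}
yaw=np.radians(-2.1);ex=np.array([np.cos(yaw),np.sin(yaw)]);ey=np.array([-ex[1],ex[0]])
o=np.array([.60,.0065])
for n,f in fs.items():
    W=cloud(f).reshape(-1,3);C=f['pixels'].reshape(-1,3).astype(int)
    ok=np.isfinite(W[:,0]);W=W[ok];C=C[ok]
    W=box(W,.5,.85,-.1,.1,.02,.3)
    L=np.c_[(W[:,:2]-o)@ex,(W[:,:2]-o)@ey,W[:,2]]
    H=L[(L[:,2]>.12)]
    fr=H[np.argsort(H[:,0])[:25]];print(n,'front pts');print(np.round(fr[::3]*1000))
    # top wall line
    s=H[(H[:,0]>.02)&(H[:,0]<.15)]
    b=[];
    for x in np.arange(.02,.15,.01):
        q=s[abs(s[:,0]-x)<.005];b.append((x,np.percentile(q[:,2],97)))
    p=np.polyfit(*zip(*b),1);print('slope deg',np.degrees(np.arctan(p[0])),'z at x=0',p[1])
    lo=L[(L[:,2]>.035)&(L[:,2]<.065)&(L[:,0]<.1)]
    print('low',len(lo));print(np.round(np.percentile(lo,[0,3,25,50,75,97,100],axis=0)*1000))
```

```text
scene front pts
[[ -4.  21. 168.]
 [ -0. -17. 171.]
 [  0.  25. 167.]
 [  4. -17. 166.]
 [  5.  11. 172.]
 [  5.  22. 150.]
 [  5.  25. 172.]
 [  6. -19. 175.]
 [  7.  -1. 177.]]
slope deg 31.797134970166507 z at x=0 0.17384527784665615
low 141
[[ 56. -24.  44.]
 [ 58. -16.  48.]
 [ 63.   2.  54.]
 [ 67.  11.  57.]
 [ 70.  29.  59.]
 [ 84.  42.  63.]
 [ 88.  43.  64.]]
side front pts
[[ -1.  21. 170.]
 [  1.   1. 164.]
 [  1. -10. 174.]
 [  2.  20. 165.]
 [  2.   3. 157.]
 [  3.  -2. 162.]
 [  4.  -6. 157.]
 [  4. -22. 165.]
 [  5.   2. 169.]]
slope deg 31.550810001403548 z at x=0 0.1719824179505902
low 159
[[ 56. -40.  45.]
 [ 57. -39.  46.]
 [ 60. -21.  52.]
 [ 65.  -2.  55.]
 [ 70.  13.  58.]
 [ 93.  36.  62.]
 [ 97.  42.  64.]]
```

```bash
cat >> fit.py <<'E'
def row(p,yawdeg,frm=None):
    s=manip.read_state() if frm is None else frm
    R0=R.from_rotvec(s['tool_rot'])
    # tool x = (cos,sin,0), y = (sin,-cos,0), z=-Z
    c,q=np.cos(np.radians(yawdeg)),np.sin(np.radians(yawdeg))
    Rt=R.from_matrix(np.array([[c,q,0],[q,-c,0],[0,0,-1]]))
    d=R0.inv().apply(np.array(p)-s['ee_pos'])*100
    r=np.degrees((R0.inv()*Rt).as_rotvec())/5
    return np.round(np.r_[d,r],2)
E
python3 -c "
from fit import *
print(row([.3525,.266,.32],8.7))"
```

```text
[-1.935e+01 -1.778e+01  8.440e+00 -1.000e-02  2.000e-02  2.886e+01]
```

>>> {"fn": "drive_tool", "kwargs": {"steps": [[-10,-9,4,0,0,14],[-19.35,-17.8,4,0,0,28.86],[-19.35,-17.8,4,0,0,28.86],[-19.35,-17.8,4,0,0,28.86],[-19.35,-17.8,4,0,0,28.86],[-19.35,-17.8,4,0,0,28.86],[-19.35,-17.8,4,0,0,28.86],[-19.35,-17.8,4,0,0,28.86],[-19.35,-17.8,4,0,0,28.86],[-19.35,-17.8,4,0,0,28.86],[-19.35,-17.8,4,0,0,28.86],[-19.35,-17.8,8.4,0,0,28.86],[-19.35,-17.8,8.4,0,0,28.86],[-19.35,-17.8,8.4,0,0,28.86],[-19.35,-17.8,8.4,0,0,28.86],[-19.35,-17.8,8.4,0,0,28.86],[-19.35,-17.8,8.4,0,0,28.86],[-19.35,-17.8,8.4,0,0,28.86]], "gripper": 9.12}}

```text
clock: 2.4
ee_pos: [0.3525, 0.266, 0.3208]
tool_rot: [-3.132, -0.24, -0.0]
ft_force: [0.7, 0.6, 0.0]
gripper_width: 1.002
```

```bash
python3 -c "
from fit import *
s=manip.read_state();print(s['clock'],s['ee_pos'],s['joint_positions'],row([.3525,.266,.257],8.7))
f=grab('wrist','w1');W=cloud(f);grab('side','s1')
P=W.reshape(-1,3);P=P[np.isfinite(P[:,0])]
T=box(P,.33,.38,.2,.33,.09,.112);rect(T[:,:2],'tab') if len(T) else 0
"
```

```text
2.4 [0.35252571 0.26603984 0.3208283 ] [6.20437302e-01 1.89058556e-01 1.98055748e+00 1.00003704e-05
 9.71707788e-01 2.03855788e+00] [-0.    0.    6.38 -0.   -0.    0.01]
tab n 2728 c [0.3527 0.2667] size [0.0103 0.0696] ang 8.27
```

View pics/w1.png

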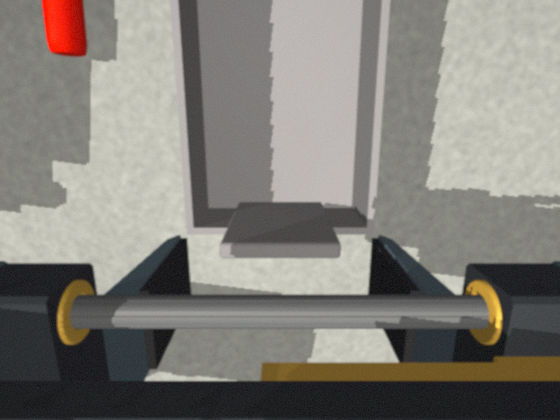

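View pics/s1.png

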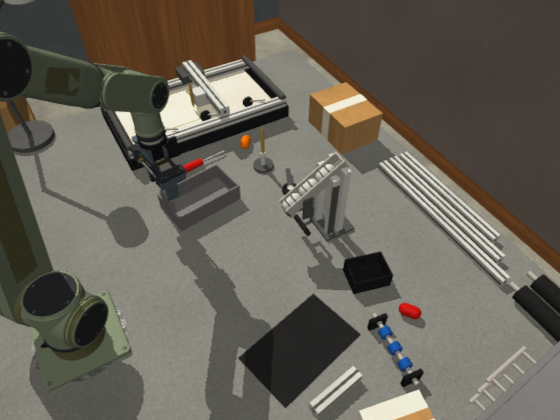

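The wrist view shows the tab top at (280,248), centred between the fingers. It measures 10.3 x 69.6 mm at (0.3527, 0.2667), which agrees with the given size. I descend and grip.

>>> {"fn": "drive_tool", "kwargs": {"steps": [[0,0,3,0,0,0],[0,0,5,0,0,0],[0,-0.05,6.3,0,0,0],[0,-0.05,6.3,0,0,0],[0,-0.05,6.3,0,0,0]]}}

```text
clock: 3.12
ee_pos: [0.3528, 0.2668, 0.2583]
tool_rot: [-3.132, -0.239, -0.002]
ft_force: [-0.2, 0.6, 0.1]
gripper_width: 1.0
```

>>> {"fn": "drive_tool", "kwargs": {"steps": [[0,0,0,0,0,0],[0,0,0,0,0,0],[0,0,0,0,0,0],[0,0,0,0,0,0],[0,0,0,0,0,0],[0,0,0,0,0,0]], "gripper": 5.5, "grip_force": 35}}

```text
clock: 3.88
ee_pos: [0.3525, 0.2665, 0.2581]
tool_rot: [-3.132, -0.239, -0.001]
ft_force: [-0.5, -1.5, 4.3]
gripper_width: 0.764
```

```bash
python3 -c "
from fit import *
s=manip.read_state();print(s['clock'],s['ee_pos'],s['ft_force'],s['gripper_width']*.0912)
o=np.array([.60,.0065]);a=np.radians(-2.1);ex=np.array([np.cos(a),np.sin(a)])
z=s['ee_pos'][2]
for d in (-.08,-.054,-.027,-.023): print(d,row([*(o+ex*(d-.105)),z],-2.1))
w=[.345,.15,z];print('wp',row(w,3))
"
```

```text
3.875 [0.35251706 0.26647247 0.25811664] [-0.50742536 -1.50610464  4.325194  ] 0.06963382061603976
-0.08 [ 2.35 25.98  0.   -0.   -0.    2.17]
-0.054 [ 4.9  26.46  0.   -0.   -0.    2.17]
-0.027 [ 7.55 26.97  0.   -0.   -0.    2.17]
-0.023 [ 7.94 27.05  0.   -0.   -0.    2.17]
wp [-2.51 11.4  -0.   -0.   -0.    1.15]
```

>>> {"fn": "drive_tool", "kwargs": {"steps": [[0,1,0,0,0,0.1],[0,3,0,0,0,0.2],[0.2,5,0,0,0,0.4],[0.4,7,0,0,0,0.6],[0.6,9,0,0,0,0.8],[0.8,11,0,0,0,1.0],[1.0,13,0,0,0,1.2],[1.2,15,0,0,0,1.4],[1.4,17,0,0,0,1.6],[1.6,19,0,0,0,1.8],[1.8,21,0,0,0,2.0],[2.0,23,0,0,0,2.1],[2.2,25,0,0,0,2.17],[2.35,26,0,0,0,2.17],[2.35,26,0,0,0,2.17],[2.35,26,0,0,0,2.17]]}}

```text
clock: 5.88
ee_pos: [0.4154, 0.0123, 0.2582]
tool_rot: [3.14, -0.06, 0.002]
ft_force: [0.1, -4.3, 6.3]
gripper_width: 0.761
```

```bash
python3 -c "
from fit import *
s=manip.read_state();print(s['clock'],s['ee_pos'],s['ft_force'],s['gripper_width']*.0912)
z=s['ee_pos'][2]
for n in ('side','scene'):
    f=grab(n,n+'2');P=cloud(f).reshape(-1,3);P=P[np.isfinite(P[:,0])]
    T=box(P,.38,.64,-.09,.11,.054,.066);rect(T[:,:2],n)
o=np.array([.60,.0065]);a=np.radians(-2.1);ex=np.array([np.cos(a),np.sin(a)])
for d in (-.054,-.027,-.023): print(d,row([*(o+ex*(d-.105)),z],-2.1))
"
```

```text
5.875 [0.41539055 0.01227718 0.25816979] [ 0.08460736 -4.31140649  6.27699101] 0.0693996576706434
side n 456 c [0.5214 0.0074] size [0.1365 0.2215] ang 87.5
scene n 426 c [0.5186 0.0075] size [0.1371 0.2233] ang 87.16
-0.054 [ 2.57 -0.1   0.01  0.01 -0.02 -0.01]
-0.027 [ 5.27 -0.1   0.01  0.01 -0.02 -0.01]
-0.023 [ 5.67 -0.1   0.01  0.01 -0.02 -0.01]
```

View pics/side2.png

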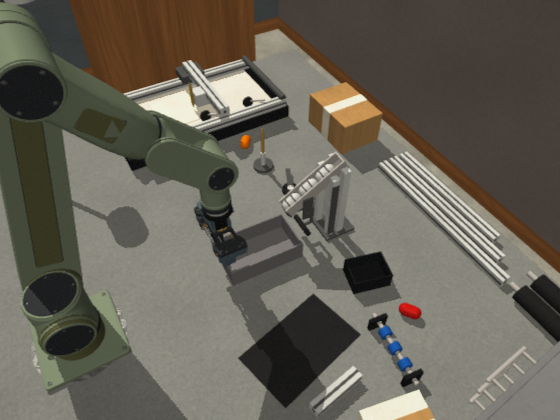

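View pics/scene2.png

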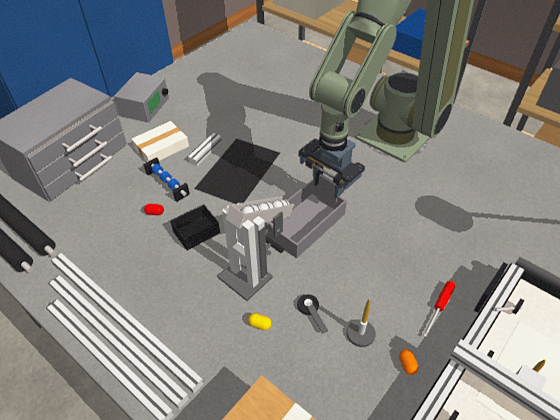

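Both views show the tray in line before the chute, with its far end just under the lip (side (290,230), scene (290,225)). Now I push.

>>> {"fn": "drive_tool", "kwargs": {"steps": [[0.7,0,0,0,0,0],[1.4,0,0,0,0,0],[2.1,-0.05,0,0,0,0],[2.8,-0.1,0,0,0,0],[3.5,-0.1,0,0,0,0],[4.2,-0.1,0,0,0,0],[4.7,-0.1,0,0,0,0],[5.2,-0.1,0,0,0,0],[5.2,-0.1,0,0,0,0],[5.2,-0.1,0,0,0,0],[5.2,-0.1,0,0,0,0],[5.2,-0.1,0,0,0,0]]}}

```text
clock: 7.48
ee_pos: [0.4637, 0.012, 0.2579]
tool_rot: [3.141, -0.059, -0.018]
ft_force: [-13.6, 0.3, 19.2]
gripper_width: 0.764
```

```bash
python3 -c "
from fit import *
s=manip.read_state();print(s['clock'],s['ee_pos'],s['ft_force'],s['gripper_width']*.0912)
out=[]
for n in ('side','scene'):
    f=grab(n);p=f['pixels'][130:290,180:380,::-1] if n=='side' else f['pixels'][150:310,190:390,::-1]
    out.append(cv2.resize(p,(400,320),interpolation=cv2.INTER_CUBIC))
    P=cloud(f).reshape(-1,3);P=P[np.isfinite(P[:,0])]
    T=box(P,.42,.64,-.09,.11,.054,.066);rect(T[:,:2],n)
cv2.imwrite('pics/c3.png',np.hstack(out))
"
```

```text
7.475 [0.46365071 0.0119587  0.25793037] [-13.61710255   0.27780718  19.19119361] 0.06963863839009914
side n 345 c [0.5486 0.0084] size [0.1357 0.1865] ang 88.15
scene n 403 c [0.5448 0.0103] size [0.1336 0.1829] ang 87.26
```

View pics/c3.png

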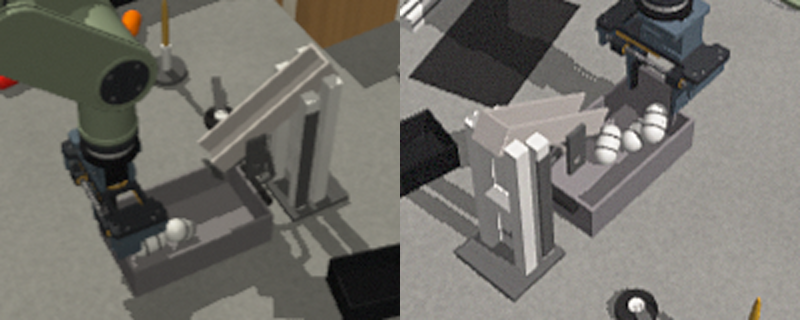

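The chute is empty. Three weights lie in the tray (scene crop (607,145), (632,138), (655,122)). I hold a little longer and check their heights.

>>> {"fn": "drive_tool", "kwargs": {"steps": [[0,0,0,0,0,0],[0,0,0,0,0,0],[0,0,0,0,0,0],[0,0,0,0,0,0]]}}

```text
clock: 8.07
ee_pos: [0.4637, 0.012, 0.2579]
tool_rot: [3.141, -0.058, -0.017]
ft_force: [-11.5, 0.3, 17.9]
gripper_width: 0.763
```

```bash
python3 -c "
from fit import *
s=manip.read_state();print(s['clock'],s['ee_pos'],s['ft_force'])
f=grab('scene');C=f['pixels'].astype(int);W=cloud(f)
p=f['pixels'][150:290,240:400,::-1];cv2.imwrite('pics/c4.png',cv2.resize(p,(800,600)[:2],interpolation=cv2.INTER_CUBIC))
m=(C.min(2)>140)&(W[...,0]>.45)&(W[...,0]<.68)&(abs(W[...,1])<.07)&(W[...,2]<.12)&(W[...,2]>.0)
n,L,st,ce=cv2.connectedComponentsWithStats(m.astype(np.uint8))
for i in range(1,n):
  if st[i,4]>15: q=W[L==i];print(ce[i],st[i,4],q.mean(0).round(3),q[:,2].max().round(3))
z=s['ee_pos'][2]
print(row([.372,.012,z],-2.1)); print(row([.474-.105*np.cos(np.radians(13.6)),-.2975-.105*np.sin(np.radians(13.6)),z],13.6))
"
```

```text
8.075 [0.46368578 0.01196629 0.25794078] [-11.51915582   0.31530544  17.91971869]
[283.99206349 232.06349206] 504 [ 0.589 -0.008  0.016] 0.065
[308.00729927 216.83211679] 137 [0.514 0.019 0.035] 0.045
[321.33695652 213.48913043] 92 [0.491 0.048 0.05 ] 0.061
[-9.16  0.33  0.1   0.    0.13 -0.  ]
[-7.930e+00  3.373e+01  1.000e-01 -1.000e-02  1.300e-01 -3.140e+00]
```

View pics/c4.png

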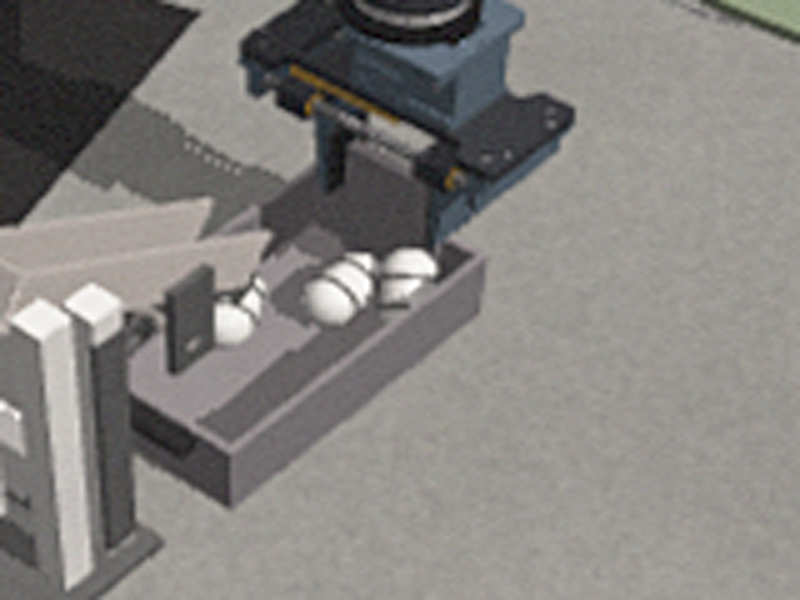

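>>> {"fn": "drive_tool", "kwargs": {"steps": [[0,0,0,0,0,0],[0,0,0,0,0,0],[0,0,0,0,0,0],[0,0,0,0,0,0],[0,0,0,0,0,0],[0,0,0,0,0,0],[0,0,0,0,0,0],[0,0,0,0,0,0]]}}

```text
clock: 9.12
ee_pos: [0.4637, 0.012, 0.258]
tool_rot: [3.141, -0.058, -0.017]
ft_force: [-12.1, -0.4, 18.1]
gripper_width: 0.764
```

```bash
python3 -c "
from fit import *
o=[]
for n,(r,c) in dict(side=(150,190),scene=(150,220)).items():
    f=grab(n);o.append(cv2.resize(f['pixels'][r:r+140,c:c+140,::-1],(400,400),interpolation=cv2.INTER_CUBIC))
cv2.imwrite('pics/c5.png',np.hstack(o))
"
```

```text
(no output)
```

View pics/c5.png

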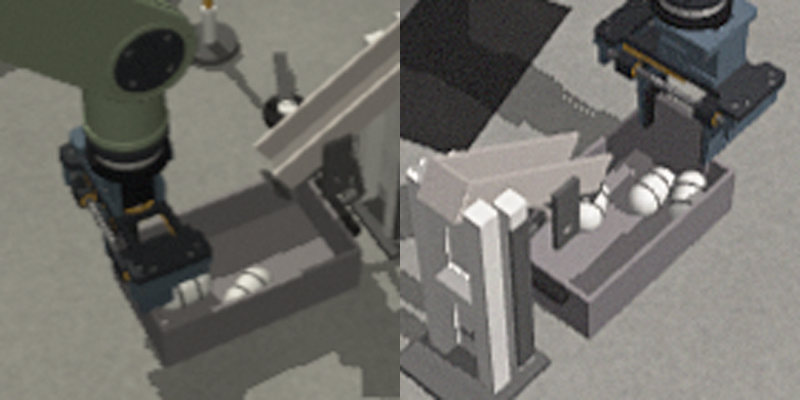

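```bash
python3 -c "
from fit import *
f=grab('scene');W=cloud(f)
for v in range(213,230,3):
  print(v,[tuple((W[v,u]*1000).round().astype(int)) for u in range(280,298,3)])
p=f['pixels'][195:245,260:345,::-1];cv2.imwrite('pics/c6.png',cv2.resize(p,None,fx=9,fy=9,interpolation=cv2.INTER_CUBIC))
"
```

```text
213 [(np.int64(659), np.int64(35), np.int64(189)), (np.int64(638), np.int64(28), np.int64(166)), (np.int64(-9223372036854775808), np.int64(-9223372036854775808), np.int64(-9223372036854775808)), (np.int64(617), np.int64(31), np.int64(150)), (np.int64(513), np.int64(-41), np.int64(7)), (np.int64(507), np.int64(-34), np.int64(7))]
216 [(np.int64(659), np.int64(35), np.int64(178)), (np.int64(639), np.int64(29), np.int64(156)), (np.int64(627), np.int64(29), np.int64(146)), (np.int64(612), np.int64(27), np.int64(131)), (np.int64(539), np.int64(-20), np.int64(32)), (np.int64(515), np.int64(-28), np.int64(5))]
219 [(np.int64(656), np.int64(33), np.int64(162)), (np.int64(623), np.int64(16), np.int64(120)), (np.int64(616), np.int64(20), np.int64(117)), (np.int64(557), np.int64(-17), np.int64(37)), (np.int64(549), np.int64(-13), np.int64(32)), (np.int64(526), np.int64(-19), np.int64(7))]
222 [(np.int64(656), np.int64(33), np.int64(150)), (np.int64(579), np.int64(-21), np.int64(41)), (np.int64(576), np.int64(-12), np.int64(45)), (np.int64(565), np.int64(-11), np.int64(35)), (np.int64(540), np.int64(-19), np.int64(7)), (np.int64(534), np.int64(-12), np.int64(6))]
225 [(np.int64(658), np.int64(34), np.int64(141)), (np.int64(583), np.int64(-18), np.int64(33)), (np.int64(579), np.int64(-10), np.int64(36)), (np.int64(571), np.int64(-5), np.int64(32)), (np.int64(548), np.int64(-13), np.int64(5)), (np.int64(544), np.int64(-5), np.int64(7))]
228 [(np.int64(657), np.int64(33), np.int64(128)), (np.int64(589), np.int64(-12), np.int64(30)), (np.int64(582), np.int64(-7), np.int64(27)), (np.int64(-9223372036854775808), np.int64(-9223372036854775808), np.int64(-9223372036854775808)), (np.int64(562), np.int64(-2), np.int64(13)), (np.int64(553), np.int64(2), np.int64(7))]<string>:5: RuntimeWarning: invalid value encountered in cast
```

View pics/c6.png

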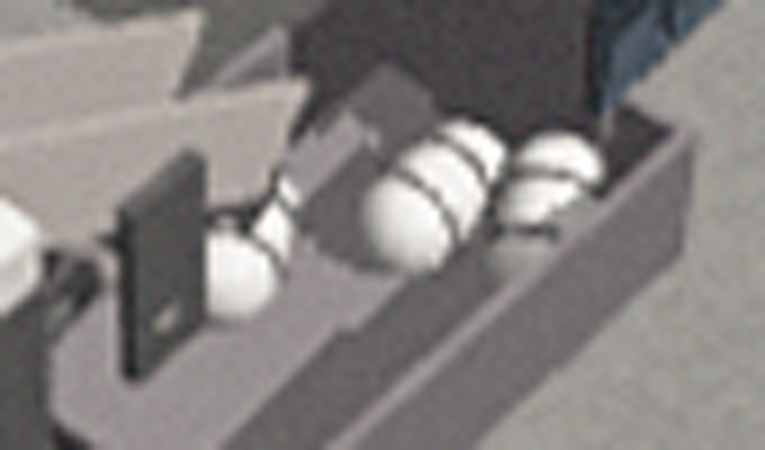

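The third weight is at about (0.57, -0.015, 0.03), inside the tray, so all three are in. I pull back gently, with slightly less downward load.

>>> {"fn": "drive_tool", "kwargs": {"steps": [[-0.3,0,0,0,0,0],[-0.9,0,-0.03,0,0,0],[-1.6,0,-0.05,0,0,0],[-2.4,0,-0.05,0,0,0],[-3.3,0,-0.05,0,0,0],[-4.2,0,-0.05,0,0,0],[-5.1,0,-0.05,0,0,0],[-6,0,-0.05,0,0,0],[-6.9,0,-0.05,0,0,0],[-7.8,0,-0.05,0,0,0],[-8.5,0,-0.05,0,0,0],[-9,0,-0.05,0,0,0],[-9.2,0,-0.05,0,0,0],[-9.2,0,-0.05,0,0,0]]}}

```text
clock: 11.02
ee_pos: [0.3746, 0.0156, 0.258]
tool_rot: [-3.141, 0.059, 0.003]
ft_force: [-1.6, -0.0, -6.7]
gripper_width: 0.764
```

```bash
python3 -c "
from fit import *
s=manip.read_state();print(s['clock'],s['ee_pos'],s['ft_force'])
z=s['ee_pos'][2];a=np.radians(13.6)
print(row([.474-.105*np.cos(a),-.2975-.105*np.sin(a),z],13.6))
o=[]
for n,(r,c) in dict(side=(150,150),scene=(130,200)).items():
    f=grab(n);o.append(cv2.resize(f['pixels'][r:r+160,c:c+160,::-1],(400,400),interpolation=cv2.INTER_CUBIC))
cv2.imwrite('pics/c7.png',np.hstack(o))
"
```

```text
11.025 [0.37464805 0.01564088 0.25800228] [-1.58512192 -0.01725081 -6.68022515]
[ 9.900e-01  3.377e+01 -1.000e-02 -0.000e+00  2.000e-02 -3.150e+00]
```

View pics/c7.png

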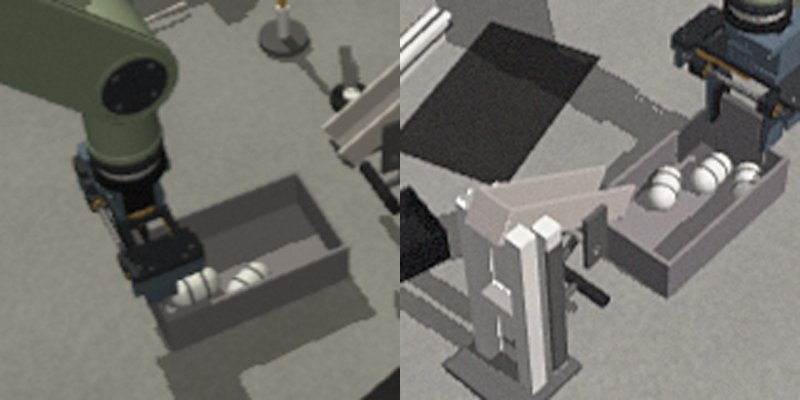

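The three weights are in the tray, the bar is free (scene crop (585,285)) and the tray is clear of it. Next I slide it to the mat.

>>> {"fn": "drive_tool", "kwargs": {"steps": [[0,0.4,0,0,0,0],[0,1.3,0,0,0,-0.1],[0,2.7,0,0,0,-0.2],[0,4.4,0,0,0,-0.4],[0.1,6.2,0,0,0,-0.6],[0.2,8,0,0,0,-0.8],[0.2,10,0,0,0,-1],[0.3,12,0,0,0,-1.2],[0.4,14,0,0,0,-1.4],[0.5,16,0,0,0,-1.6],[0.6,18,0,0,0,-1.8],[0.6,20,0,0,0,-2],[0.7,22,0,0,0,-2.2],[0.8,24,0,0,0,-2.4],[0.8,26,0,0,0,-2.6],[0.9,28,0,0,0,-2.8],[0.9,29.8,0,0,0,-2.9],[1.0,31.4,0,0,0,-3.0],[1.0,32.6,0,0,0,-3.1],[1.0,33.2,0,0,0,-3.15]]}}

```text
clock: 13.62
ee_pos: [0.3728, -0.3173, 0.2581]
tool_rot: [-3.119, -0.372, 0.0]
ft_force: [-0.3, 0.6, -6.4]
gripper_width: 0.767
```

>>> {"fn": "drive_tool", "kwargs": {"steps": [[0,0.3,0,0,0,0],[0,0.55,0,0,0,0],[0,0.55,0,0,0,0],[0,0.55,0,0,0,0]]}}

```text
clock: 14.12
ee_pos: [0.3742, -0.3217, 0.2583]
tool_rot: [3.119, 0.373, 0.0]
ft_force: [0.3, 0.5, -7.0]
gripper_width: 0.764
```

```bash
cat > chk.py <<'E'
from fit import *
import sys
s=manip.read_state();print(s['clock'],s['ee_pos'],s['ft_force'],s['gripper_width'])
a=np.radians(13.6)
print(row([.474-.105*np.cos(a),-.2975-.105*np.sin(a),s['ee_pos'][2]],13.6))
o=[]
for n in('side','scene'):
    f=grab(n);P=cloud(f).reshape(-1,3);P=P[np.isfinite(P[:,0])]
    T=box(P,.33,.64,-.4,-.19,.054,.066);rect(T[:,:2],n)
    o.append(cv2.resize(f['pixels'][220:380,200:400,::-1] if n=='side' else f['pixels'][110:270,150:350,::-1],(400,320),interpolation=cv2.INTER_CUBIC))
cv2.imwrite('pics/%s.png'%sys.argv[1],np.hstack(o))
E
python3 chk.py c8
```

```text
14.125 [ 0.37424564 -0.32174194  0.25825592] [ 0.28217256  0.53319512 -7.04713253] 0.7643233235205111
[-0.23 -0.01 -0.    0.   -0.    0.01]
side n 501 c [ 0.4715 -0.2984] size [0.2312 0.1333] ang 13.89
scene n 474 c [ 0.4755 -0.2966] size [0.226  0.1344] ang 13.74
```

View pics/c8.png

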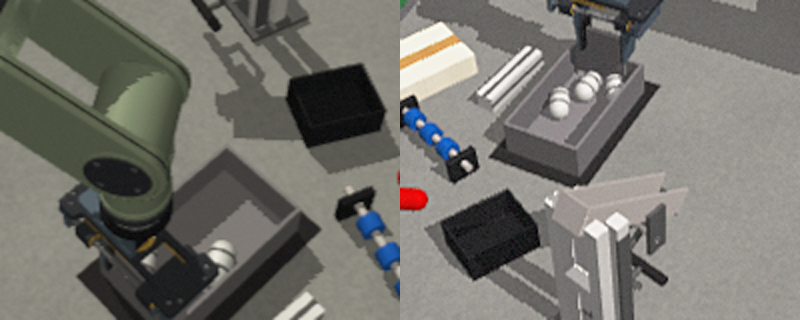

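The tray's centre is on the mat's centre with matching yaw. A black margin shows all round at scene crop (600,140). I lower it slightly, release and retreat straight up.

>>> {"fn": "drive_tool", "kwargs": {"steps": [[0,0,0.05,0,0,0],[0,0,0.05,0,0,0]]}}

```text
clock: 14.48
ee_pos: [0.3742, -0.3218, 0.258]
tool_rot: [-3.119, -0.373, -0.0]
ft_force: [-1.0, 1.0, -3.5]
gripper_width: 0.762
```

>>> {"fn": "drive_tool", "kwargs": {"steps": [[0,0,0,0,0,0],[0,0,0,0,0,0],[0,0,0,0,0,0],[0,0,0,0,0,0],[0,0,-1,0,0,0],[0,0,-3,0,0,0],[0,0,-6,0,0,0],[0,0,-10,0,0,0],[-4,0,-14,0,0,0],[-6,0,-16,0,0,0],[-6,0,-16,0,0,0],[-6,0,-16,0,0,0],[-6,0,-16,0,0,0]], "gripper": 9.12}}

```text
clock: 16.1
ee_pos: [0.3164, -0.3358, 0.4166]
tool_rot: [-3.117, -0.374, 0.002]
ft_force: [0.4, 0.1, -0.3]
gripper_width: 1.003
```

```bash
python3 chk.py c9; python3 -c "
from h import *
grab('scene','scene9');grab('side','side9')"
```

```text
16.1 [ 0.31636545 -0.33577334  0.41661789] [ 0.3791927   0.13791968 -0.27914379] 1.0031115668699337
[ 5.72 -0.01 -0.   -0.02  0.01  0.01]
side n 632 c [ 0.4754 -0.2974] size [0.2225 0.1322] ang 13.27
scene n 485 c [ 0.4743 -0.2976] size [0.2273 0.1371] ang 13.75
```

View pics/c9.png

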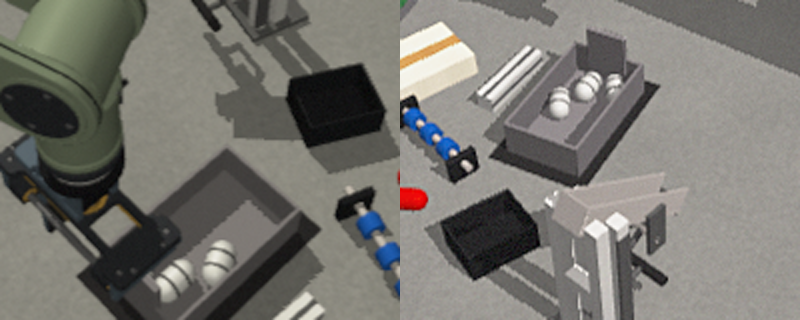

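View pics/scene9.png

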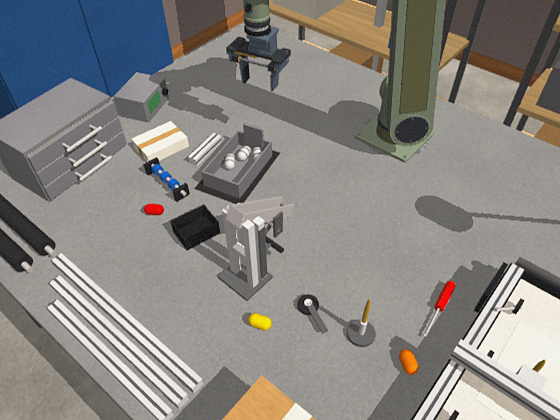

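The tray stands on the mat at scene (240,165) with the three weights in it (229,160), (243,153), (255,152). The gripper is clear, the bystanders are unmoved and the bar is back at rest (272,245). I hand the job in.

```bash
python3 -c "
from h import *
print(manip.sign_off())"
```

```text
the job is handed in; nothing more can be done
None
```

The job is handed in. The grey tray stands on the black rubber mat with all three counterweights in it. Clock time at hand-in was about 16 s of the 58 s allowed.

I gripped the tray by its tab and slid it in line under the chute. I pushed the bar in by an estimated 22 mm, short of its 31 mm stop. That was enough for all three weights to slide out, and I held the bar for over 1.5 s with the weights in the tray. I then pulled back, slid the tray to the mat, released it and moved the gripper clear.

**Last checks**
- **Tray on the mat:** I measured the tray's centre at about (0.475, -0.2975), against (0.474, -0.2975) for the mat. The yaw was about 13.5° against 13.6°. That leaves roughly 20 mm of margin on every side.
- **Weights and bystanders:** All three weights were visible in the tray. The bystanders looked unmoved, judged by eye only.
- **Gate and robot:** The bar looked free in the last picture. I had no direct reading of the lever angle, neither then nor during the push. The gripper was clear, with a force of about zero.
- **Disagreements:** The two cameras differed by 2–4 mm in places. From the side view only two weights could be made out, because the arm covered part of the tray. The scene view showed all three.

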